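Refit the key viewer's filter stack and screw its retaining ring home

TASK

The shop's key viewer has been cleaned and its optics need putting back: the lens is already on its spring at the bottom of the upright barrel. Drop the plain aluminium spacer ring in, then the orange filter on top of it, then set the two-eared retaining ring over the barrel mouth and screw it clockwise (a push on an ear will do it) until it comes against its stop and holds the stack down on the spring. Let go of everything, and leave the other things on the bench where they are.

Things in the scene. Friction and masses are not known exactly. Their poses are not given: they have to be found in the camera images.
- viewer: Key viewer: low grey cast base, 150 x 112 x 36 mm high, fixed to the bench, with a dark steel lens barrel standing up from it. Origin on the barrel's axis at bench height, z up; the base reaches 93 mm to -x (the end with dial and rocker), 57 mm to +x and 56 mm to either side. Outside, the top 17 mm of the barrel carries a coarse two-start thread, 51 mm across.
- mouth (a point): Centre of the barrel's mouth, level with its rim, 70 mm above the bench; axes as viewer. Bore 38.4 mm, opening to 41 mm in the top 4 mm; tube 44 mm outside at the mouth.
- gap (a point): Middle of one of the two gaps in the thread, at mouth height, 24.5 mm from the axis on the viewer's +y side; the other gap is opposite (-y). Each is 50 degrees wide and open to the top: the ring's two lugs go down them. From there two ramps lead clockwise (seen from above) and downward.
- stop (a point): Where one lug (and the ear above it) is when the ring is home against its stop: on the viewer's +x side, at mouth height, 24.5 mm from the axis; the other is opposite (-x). That is a quarter turn clockwise from the gaps; the ramps level out over the last 18 degrees.
- lens_cell (a joint): The lens in its round cell inside the barrel, on a spring of 2200 N/m with 4 mm of travel. 0 = up, its flat rim then 16.8 mm below the mouth. Grows (m) as it is pressed down: under 0.001 by the weight of the parts alone, about 0.002 when the ring is screwed home.
- spacer: Spacer: plain aluminium ring, 36 mm outside, 28 mm inside, 10 mm high, loose, lying flat on the mat. Origin at the centre of its underside, z along its axis. Seated on the lens cell, its underside is 17 mm below the mouth.
- filter: Filter: round orange glass in a black mount, 36 mm across, 10 mm thick, loose, lying flat on the mat. Origin at the centre of its underside, z along its axis. Seated on the spacer, its top stands about 3 mm proud of the mouth, 1 mm when the ring is home.
- ring: Retaining ring: bright steel cap ring, loose, right way up. Skirt 60 mm outside, 54 mm inside, 16.5 mm high; inward lip (31 mm hole) at the top, 13.5 mm above the underside, bears on the filter. Inside the skirt's foot two lugs, 8 mm wide, 47 mm apart, one below each ear. Origin at the centre of its underside, about 10.5 mm below the mouth with the lugs down the gaps, 12.5 mm when home; near the mouth if the lugs miss them.
- ear (a point): Middle of the ear on the ring's own +x side, 44 mm from its axis, 6.5 mm above its underside. A like ear is opposite (-x). Each reaches out to 54 mm from the axis, is 9 mm wide and 10 mm high (1.5 to 11.5 mm above the underside). A level push of 3 to 8 N on an ear turns the ring down the ramps; it stays where it is left.
- mat: Beech-framed sorting mat, 288 mm (own x) x 168 mm, fixed. Origin at the centre of its underside. The dark floor inside, 252 x 132 mm, is 7 mm above the bench, the frame 15 mm. The ring lies near its middle, spacer and filter near its two x ends, either way round.
- padlock_1: Brass padlock, 63 x 42 x 19 mm, loose bystander lying on the bench; origin at the centre of its underside.
- euro_cylinder_1: Brass lock cylinder, 68 x 32 x 17 mm, loose bystander lying at the back of the bench.
- rouge_tin: Green tin with a silver lid, 51 mm across, 60 mm high, loose bystander at the back of the bench.

How it is judged (in metres and radians):
On the way, in this order (a step that is already met when the one before it is completed fails the run):
1. the spacer lies flat in the barrel on the lens cell (horizontal distance between spacer and mouth below 0.003 m and z of spacer in the frame of mouth between -0.0215 and -0.015 m and angle between spacer's own z axis and vertical below 0.12 rad), for 0.2 s.
2. the filter lies flat in the barrel on top of the spacer (all of step 1 and horizontal distance between filter and mouth below 0.003 m and z of filter in the frame of mouth between -0.0115 and -0.005 m and angle between filter's own z axis and vertical below 0.12 rad), for 0.2 s.
3. the retaining ring is over the mouth with its lugs down the gaps of the thread (horizontal distance between ring and mouth below 0.004 m and z of ring in the frame of mouth below -0.007 m and angle between ring's own z axis and vertical below 0.12 rad), for 0.2 s.
At the end, for the whole second after the job is handed in: Spacer on the lens cell and filter on the spacer, flat, within 3 mm of the axis; ring level on the thread, underside at least 11 mm below the mouth, ears within 0.22 rad of the viewer's x direction (its stop), lens cell held at least 1.2 mm down; all released and at rest (all of step 1 and horizontal distance between each of filter, ring and mouth below 0.003 m and z of filter in the frame of mouth between -0.0115 and -0.0055 m and angle between filter's own z axis and vertical below 0.12 rad and z of ring in the frame of mouth below -0.011 m and angle between ring's own z axis and vertical below 0.08 rad and angle between the x axis of ring and the x axis of viewer, either way round below 0.22 rad and value of joint lens_cell above 0.0012 m and linear speed of ring below 0.02 m/s and angular speed of ring below 0.1 rad/s); the robot touches nothing.
It fails at once if the padlock, the lock cylinder or the green tin is shifted by more than 30 mm (distance of any of padlock_1, euro_cylinder_1, rouge_tin from where it was at the start of the episode above 0.03 m).
It also fails if it takes over 72 s, if anything falls off the work surface, if the arm or the gripper's body presses on something with over 40 N, if the wrist force passes 120 N, or if a joint passes its speed limit or range.

ROBOT

A 6-joint arm with a two-finger parallel gripper is mounted at the origin on a cart in front of the work surface, level with it; the furniture and walls round the work are solid. World frame = base frame: x ahead of the robot, y to its left, z up, the work surface at z = 0. Lengths are in mm, angles in rad, forces in N, time in s.
With the tool pointing down it reaches from about 375 to 925 mm from the base axis. Payload 5.7 kg.
Tool frame: the origin (TCP) lies midway between the tips of the shut fingers; the grasp point (between the pads) lies 19 mm behind it; z points along the fingers, y is the line along which they close (so a half turn about z gives the same grasp; the last joint's range is limited). The gripper opens to 88 mm and grips with 3 to 60 N. Pads are 20 mm wide; open, the fingers measure 115 mm over their backs; the gripper's body (75 mm by 178 mm) begins 61 mm behind the grasp point.
Start: joints at [-1.337, 0.359, 1.51, -0, 1.272, -0.115], TCP at [205.046, -563.843, 222.623] pointing down, gripper open.
Joint ranges: [-2.97, 2.97], [-1.01, 2.36], [0.21, 2.38], [-0.96, 4.11], [0.2, 2.71], [-2.98, 2.98]. Speed limits (rad/s): [2.39, 2.39, 3.14, 3.14, 3.14, 3.14].

INTERFACE

Orientations are given as a unit quaternion [w, x, y, z].
In Python, from station import manip gives the robot as it stands.
- The arm moves only by the tool drive_tool, never from a script. Its argument "series" is one flat list of numbers, 7 for each row, row after row: the shift along the tool's x, y, z in m, then the turn, a rotation vector about the tool's x, y, z in rad, then the opening, from 0 (shut) to 1 (fully open). In form: [tx, ty, tz, wx, wy, wz, hand, tx, ty, tz, wx, wy, wz, hand, ...]. A call has 1 to 8 rows; each row shifts and turns the commanded pose from where the row before left it, along the tool's axes as they then stand; what a row does not reach is not made up. A row lasts 1/10 s, in which the tool goes at most 50 mm and 8.59 degrees, less where a joint would pass 70% of its speed; a pose out of reach is approached as far as the arm can. A call is refused whole if a number of a shift passes 0.05 or a number of a turn 0.15, either way. A call with a gripper value outside its range is refused whole. The fingers move at their own pace and stop on an object; "squeeze" is the grip in N (left out, the last holds). Time passes only in rows, so rows that do not move let the fingers close. It gives the time, the measured TCP pose, the force, the opening and the grip force at its end, in the units of the state.
- manip.state(): the state, without advancing time (a new reading comes with each control period).
- manip.capture(name): name is "scene" or "top"; returns a dict with "pixels" (400x640x3 uint8, blue, green, red), "K" (3x3 intrinsics, pixels), "dist_coeffs" ([k1, k2, p1, p2, k3] as OpenCV has them; the pictures are not rectified), "cam_to_world" (4x4, takes a point from camera to world coordinates). Camera axes: x right, y up, looking along -z (the intrinsics and any distortion apply to the point x, -y, -z); pixel columns grow to the right and rows downward; lengths in mm; the calibration is good to about 2 mm. A picture is of the moment at which its call begins. There is no depth.
- manip.job_done(): hands the job in; it is judged then, once.
The state is a dict: "t": time; "joint_pos": joint angles; "qvel": joint speeds; "joint_efforts": joint torques, N m; "tcp_pos": TCP position; "eef_rot": TCP orientation; "force": force on the tool from outside, world axes, zero at the start; "moment": the same for the moment, N m; "grip_width": finger opening in mm; "grip_force": force on a finger pad.
Only numpy, scipy, OpenCV 4.12 (cv2) and the standard library are available. Lean on these libraries where they do the work, as an engineer would, in place of code of your own. Each camera call takes 0.05 s, during which the arm holds its last target. There are 200 camera calls.

## Working session

There is one attempt and no reset: what is moved stays moved. The work goes in short steps, Python scripts to look and compute and a tool call to move; the robot and the scene stay as the last step left them, time stands still between calls to the robot, and variables do not carry over. Pictures are saved under pics/ and viewed, at most 10 in all, crops included, and the job is handed in when it is done.

Besides the shell and the picture viewer there is one more tool, called after ">>>" as name(argument=value, ...), one argument or row to a line, values as JSON. drive_tool: Moves the arm, as the interface text tells. Its arguments: {"type":"object","properties":{"series":{"type":"array","items":{"type":"number"}},"squeeze":{"type":"number"}},"required":["series"]}

```bash
mkdir -p pics; cat > h.py <<'E'
import numpy as np, cv2
from station import manip
def cap(n,save=None):
    c=manip.capture(n); 
    c={k:np.array(v) for k,v in c.items()}
    if save: cv2.imwrite(f'pics/{save}.png',c['pixels'])
    return c
def ray(c,uv):
    p=cv2.undistortPoints(np.array(uv,float).reshape(-1,1,2),c['K'],c['dist_coeffs']).reshape(-1,2)
    d=np.c_[p[:,0],-p[:,1],-np.ones(len(p))]@c['cam_to_world'][:3,:3].T
    return c['cam_to_world'][:3,3],d
def plane(c,uv,z):
    o,d=ray(c,uv); return o+d*((z-o[2])/d[:,2])[:,None]
E
python3 - <<'E'
from h import *
for n in('scene','top'):
    c=cap(n,n+'0'); print(n,c['K'].round(1).tolist(),c['dist_coeffs'].round(3).tolist(),c['cam_to_world'].round(3).tolist())
s=manip.state();print(s)
E
```

```text
scene [[476.5, 0.0, 319.1], [0.0, 476.5, 202.1], [0.0, 0.0, 1.0]] [-0.137, 0.0, 0.0, 0.0, 0.0] [[-0.463, 0.412, -0.784, -501.741], [-0.886, -0.224, 0.406, 540.859], [-0.008, 0.883, 0.469, 709.029], [0.0, 0.0, 0.0, 1.0]]
top [[379.9, 0.0, 324.9], [0.0, 379.9, 199.6], [0.0, 0.0, 1.0]] [-0.025, 0.0, 0.0, 0.0, 0.0] [[0.004, 0.995, -0.095, 469.045], [-1.0, 0.003, -0.012, -25.263], [-0.012, 0.095, 0.995, 922.896], [0.0, 0.0, 0.0, 1.0]]
{'t': 0.1, 'joint_pos': array([-1.33705073e+00,  3.59411529e-01,  1.51133978e+00,  4.85415262e-06,
        1.27248728e+00, -1.15155183e-01]), 'qvel': array([-0.00063747, -0.00250405, -0.00198006, -0.0008745 , -0.00025066,
       -0.00105935]), 'joint_efforts': array([ 1.51113068e-04, -5.16358137e+01, -2.71406114e+01,  6.76667271e-02,
        2.76130327e-02, -2.44754284e-05]), 'tcp_pos': array([ 204.93574363, -563.24696921,  221.90048898]), 'eef_rot': array([-8.21660896e-04,  9.84821873e-01,  1.73566130e-01, -4.64543511e-05]), 'force': array([-0.12734758, -0.35862895,  1.83450078]), 'moment': array([ 0.00880417, -0.03792451, -0.06242338]), 'grip_force': 0.0, 'grip_width': 87.57476435903848}
```

View pics/scene0.png

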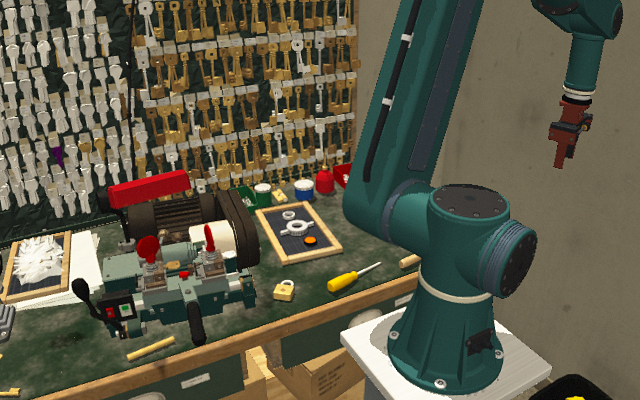

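View pics/top0.png

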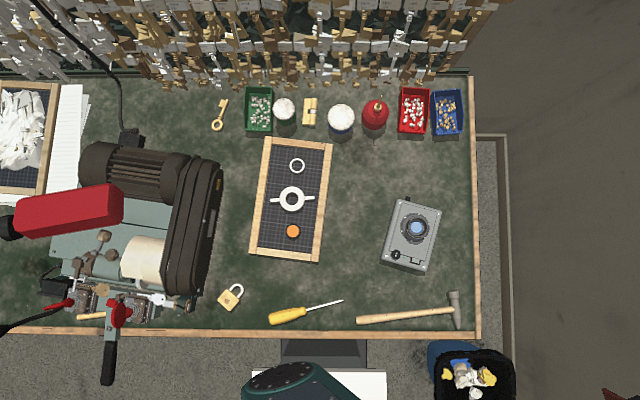

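The top view shows the spacer at about (297,166), the ring at (291,199) with its ears left and right, the filter at (293,231) and the barrel at (415,228). The viewer's dial end points to the lower left. Next I measure these.

```bash
python3 - <<'E'
from h import *
c=cap('top'); im=c['pixels']; 
crop=im[130:275,245:445]; cv2.imwrite('pics/crop1.png',cv2.resize(crop,None,fx=4,fy=4,interpolation=cv2.INTER_CUBIC))
hsv=cv2.cvtColor(im,cv2.COLOR_BGR2HSV)
def blobs(m,x0,x1,y0,y1,mina):
    z=np.zeros_like(m); z[y0:y1,x0:x1]=m[y0:y1,x0:x1]
    cs,_=cv2.findContours(z,cv2.RETR_EXTERNAL,cv2.CHAIN_APPROX_NONE)
    return [k for k in cs if cv2.contourArea(k)>mina]
white=cv2.inRange(hsv,(0,0,130),(180,60,255)); orange=cv2.inRange(hsv,(5,150,120),(22,255,255))
for nm,m,z in(('white',white,17),('orange',orange,17)):
    for k in blobs(m,268,318,148,250,30):
        (u,v),r=cv2.minEnclosingCircle(k); R=cv2.minAreaRect(k)
        M=cv2.moments(k); q=(M['m10']/M['m00'],M['m01']/M['m00'])
        print(nm,cv2.contourArea(k),(u,v),r,R,q,plane(c,[q],z).round(1))
        if M['m00']>300:
            P=plane(c,k.reshape(-1,2),20)[:,:2]; ctr=np.array(cv2.minAreaRect(P.astype(np.float32))[0]); 
            d=P-P.mean(0); far=d[np.linalg.norm(d,axis=1)>42]; w,V=np.linalg.eigh(far.T@far); print('ring ear dir',V[:,1],np.rad2deg(np.arctan2(V[1,1],V[0,1])),cv2.minAreaRect(P.astype(np.float32)))
grey=cv2.inRange(hsv,(90,5,90),(130,90,200))
for k in blobs(grey,370,450,185,285,300):
    R=cv2.minAreaRect(k); b=cv2.boxPoints(R); P=plane(c,b,36); print('base',R,P.round(1).tolist(),np.linalg.norm(P-np.roll(P,1,0),axis=1))
wood=cv2.inRange(hsv,(8,50,110),(25,180,255))
for k in blobs(wood,240,340,125,275,300):
    R=cv2.minAreaRect(k); P=plane(c,cv2.boxPoints(R),15); print('mat',P.round(1).tolist(),np.linalg.norm(P-np.roll(P,1,0),axis=1))
E
```

```text
white 525.0 (292.0, 198.5) 22.14168930053711 ((292.0, 198.5), (38.35293960571289, 25.117647171020508), 28.07248878479004) (291.57238095238097, 198.2704761904762) [[558.5  66.1  17. ]]
ring ear dir [-0.06472622  0.99790306] 93.71113349544835 ((557.7523193359375, 64.75492095947266), (91.98548889160156, 60.06878662109375), 62.27308654785156)
white 168.0 (296.5, 165.0) 7.762187480926514 ((296.5, 165.0), (14.0, 15.0), 90.0) (296.57738095238096, 165.03571428571428) [[639.4  55.   17. ]]
orange 102.5 (292.3823547363281, 230.61764526367188) 6.197680473327637 ((292.5, 230.5), (11.0, 11.0), 90.0) (292.5040650406504, 230.5691056910569) [[481.3  62.9  17. ]]
mat [[427.9, 169.7, 15.0], [715.9, 139.1, 15.0], [693.3, -33.7, 15.0], [407.5, 1.8, 15.0]] [169.13540365 289.65132027 174.18287591 288.03923793]
```

View pics/crop1.png

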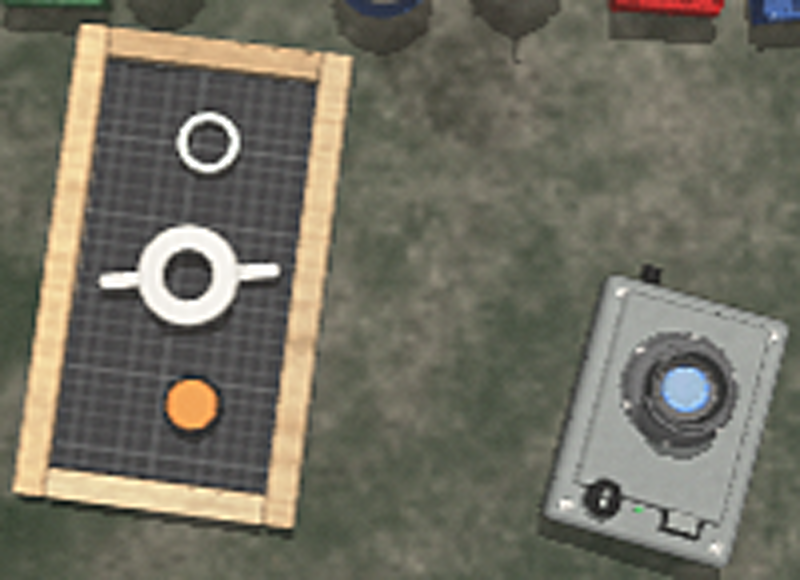

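The crop shows the viewer's base corners near (610,277), (788,326), (722,568) and (542,514), and the lens centre near (687,388). Its dial end is at the bottom. I convert these points and start the move.

```bash
cat >> h.py <<'E'
from scipy.spatial.transform import Rotation as Rn
def yawx():
    q=manip.state()['eef_rot']; X=Rn.from_quat(np.roll(q,-1)).as_matrix(); return np.rad2deg(np.arctan2(X[1,0],X[0,0]))
def plan(p,yaw=None,step=50,rot=8,hand=None):
    "rows (tool frame) from measured pose to TCP p with tool x at yaw deg, tool down; assumes yaw interpolated linearly"
    s=manip.state(); p0=s['tcp_pos']; y0=yawx(); yaw=y0 if yaw is None else yaw
    dy=(yaw-y0+180)%360-180; d=np.array(p,float)-p0
    n=int(max(np.ceil(np.linalg.norm(d)/step),np.ceil(abs(dy)/rot),1)); 
    q=s['eef_rot']; R0=Rn.from_quat(np.roll(q,-1)); out=[]
    print('from',p0.round(1),'yaw',round(y0,1),'tilt',np.rad2deg(np.arccos(-R0.as_matrix()[2,2])).round(2),'n',n)
    for i in range(n):
        a=np.deg2rad(y0+dy*i/n); X=np.array([np.cos(a),np.sin(a),0]);Y=np.array([np.sin(a),-np.cos(a),0])
        e=d/n; print([round(float(v),4) for v in(e@X/1e3,e@Y/1e3,-e[2]/1e3)],'wz',round(-np.deg2rad(dy)/n,4))
E
python3 - <<'E'
from h import *
c=cap('top'); im=c['pixels']
b=np.array([(610,277),(788,326),(722,568),(542,514)])/4-.375+[245,130]
P=plane(c,b,36); print(P.round(1).tolist(),np.linalg.norm(P-np.roll(P,1,0),axis=1))
x=(P[0]+P[1]-P[2]-P[3])[:2]; x/=np.linalg.norm(x); yw=np.rad2deg(np.arctan2(x[1],x[0])); ctr=P.mean(0)[:2]
print('yaw',yw,'axis from base',ctr+18*x)
hsv=cv2.cvtColor(im,cv2.COLOR_BGR2HSV)
m=cv2.inRange(hsv,(95,80,150),(125,255,255)); m[:,:400]=0;m[:,435:]=0;m[:210]=0;m[245:]=0
k=max(cv2.findContours(m,cv2.RETR_EXTERNAL,cv2.CHAIN_APPROX_NONE)[0],key=cv2.contourArea)
M=cv2.moments(k);q=(M['m10']/M['m00'],M['m01']/M['m00']);print('lens',q,cv2.minEnclosingCircle(k),plane(c,[q],50).round(1))
plan([639,55,222],94)
E
```

```text
[[556.0, -183.4, 36.0], [527.6, -286.9, 36.0], [387.9, -245.7, 36.0], [418.4, -142.3, 36.0]] [143.63845163 107.39384823 145.65635666 107.73986041]
yaw -16.51942756965565 axis from base [ 489.74314881 -219.69788009]
lens (415.4358974358974, 230.5128205128205) ((415.5, 229.0), 5.590270042419434) [[ 482.1 -221.8   50. ]]
from [ 204.9 -563.5  222.1] yaw 20.0 tilt 0.07 n 16
[0.0387, -0.0271, 0.0] wz -0.0807
[0.0408, -0.0238, 0.0] wz -0.0807
[0.0426, -0.0205, 0.0] wz -0.0807
[0.0441, -0.017, 0.0] wz -0.0807
[0.0453, -0.0134, 0.0] wz -0.0807
[0.0462, -0.0097, 0.0] wz -0.0807
[0.0469, -0.0059, 0.0] wz -0.0807
[0.0472, -0.0021, 0.0] wz -0.0807
[0.0472, 0.0017, 0.0] wz -0.0807
[0.0469, 0.0055, 0.0] wz -0.0807
[0.0463, 0.0093, 0.0] wz -0.0807
[0.0454, 0.013, 0.0] wz -0.0807
[0.0442, 0.0166, 0.0] wz -0.0807
[0.0427, 0.0201, 0.0] wz -0.0807
[0.041, 0.0235, 0.0] wz -0.0807
[0.0389, 0.0267, 0.0] wz -0.0807
```

>>> drive_tool(
  series=[0.039,-0.027,0,0,0,-0.081,0.7,0.041,-0.024,0,0,0,-0.081,0.7,0.043,-0.02,0,0,0,-0.081,0.7,0.044,-0.017,0,0,0,-0.081,0.7,0.045,-0.013,0,0,0,-0.081,0.7,0.046,-0.01,0,0,0,-0.081,0.7,0.047,-0.006,0,0,0,-0.081,0.7,0.047,-0.002,0,0,0,-0.081,0.7],
  squeeze=15,
)

```text
t: 1.0
tcp_pos: [423.2, -253.0, 222.7]
eef_rot: [0.0, 0.878, 0.479, 0.0]
force: [0.6, -1.0, -0.1]
grip_width: 61.6
grip_force: 0.0
```

>>> drive_tool(
  series=[0.047,0.002,0,0,0,-0.081,0.7,0.047,0.006,0,0,0,-0.081,0.7,0.046,0.01,0,0,0,-0.081,0.7,0.045,0.013,0,0,0,-0.081,0.7,0.044,0.017,0.02,0,0,-0.081,0.7,0.043,0.02,0.03,0,0,-0.081,0.7,0.041,0.024,0.03,0,0,-0.081,0.7,0.039,0.027,0.03,0,0,-0.081,0.7],
)

```text
t: 1.8
tcp_pos: [632.0, 41.6, 122.0]
eef_rot: [0.0, 0.679, 0.734, 0.0]
force: [0.9, -0.4, -0.4]
grip_width: 61.7
grip_force: 0.0
```

```bash
python3 - <<'E'
from h import *
c=cap('scene','scene1'); t=cap('top','top1')
a=c['pixels'][190:280,240:360]; b=t['pixels'][140:260,245:445]
A=cv2.resize(a,(640,480),interpolation=cv2.INTER_CUBIC)
cv2.imwrite('pics/s1.png',np.vstack([cv2.resize(c['pixels'],(400,250)),cv2.resize(b,(400,240),interpolation=cv2.INTER_CUBIC)]))
plan([639,55,100],94)
E
```

```text
from [631.1  44.2 118.7] yaw 94.6 tilt 0.29 n 1
[0.0101, 0.0088, 0.0187] wz 0.0097
```

View pics/s1.png

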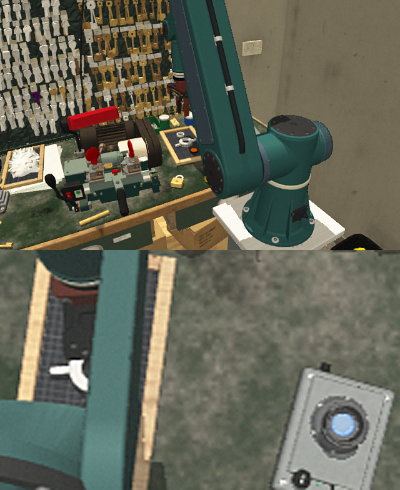

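The left part of this view is covered by the arm, while the viewer stays in the clear in the top image. I go down on the spacer using the first measurement, and enlarge the mouth meanwhile.

>>> drive_tool(
  series=[0.01,0.009,0.018,0,0,0.01,0.7,0,0,0.04,0,0,0,0.7,0,0,0.03,0,0,0,0.7,0,0,0,0,0,0,0.7],
)

```text
t: 2.3
tcp_pos: [635.5, 50.1, 31.4]
eef_rot: [-0.003, 0.684, 0.729, -0.003]
force: [-0.6, -0.3, -0.9]
grip_width: 61.5
grip_force: 0.0
```

```bash
python3 - <<'E'
from h import *
t=cap('top','top2')
b=t['pixels'][208:250,395:440]; cv2.imwrite('pics/m1.png',cv2.resize(b,None,fx=14,fy=14,interpolation=cv2.INTER_CUBIC))
plan([639,55,12],94)
E
```

```text
from [637.3  50.   33.7] yaw 93.6 tilt 0.26 n 1
[0.0049, 0.002, 0.0217] wz -0.0067
```

View pics/m1.png

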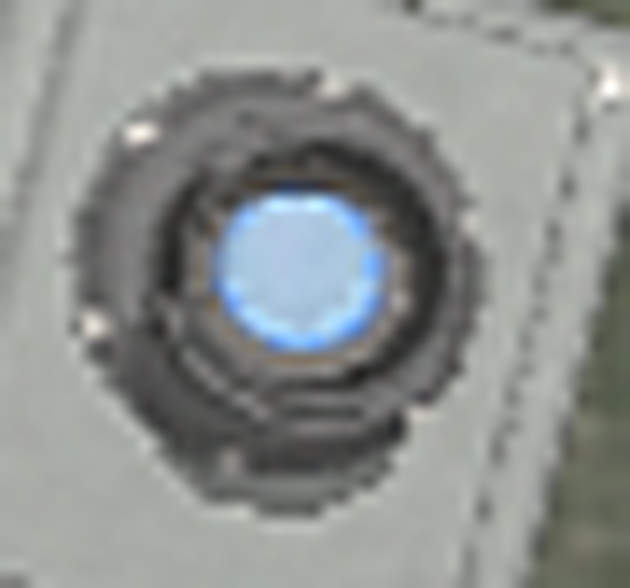

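The zoom shows the lens centre at crop (300,270), the mouth rim centred near (307,276) and the flange centred near (280,291).

>>> drive_tool(
  series=[0.005,0.002,0.01,0,0,-0.006,0.7,0,0,0.011,0,0,0,0.7,0,0,0,0,0,0,0.7],
)

```text
t: 2.65
tcp_pos: [640.8, 55.8, 13.7]
eef_rot: [-0.0, 0.682, 0.731, -0.0]
force: [-0.9, -0.6, -0.6]
grip_width: 61.4
grip_force: 0.0
```

```bash
python3 - <<'E'
from h import *
t=cap('top')
for n,q,z in(('lens',(300,270),51),('mouth',(307,276),70),('flange',(280,291),40)):
    print(n,plane(t,[np.array(q)/14-.46+[395,208]],z).round(1))
plan([639,55,12],94)
E
```

```text
lens [[ 490.5 -222.9   51. ]]
mouth [[ 489.  -219.7   70. ]]
flange [[ 487.3 -222.1   40. ]]
from [640.9  55.7  14.1] yaw 94.0 tilt 0.01 n 1
[-0.0006, -0.002, 0.0021] wz 0.0002
```

>>> drive_tool(
  series=[-0.001,-0.002,0.002,0,0,0,0.7,0,0,0,0,0,0,0.3,0,0,0,0,0,0,0.3,0,0,0,0,0,0,0.3,0,0,0,0,0,0,0.3,0,0,0,0,0,0,0.3],
)

```text
t: 3.3
tcp_pos: [639.3, 54.6, 12.2]
eef_rot: [0.0, 0.682, 0.731, 0.0]
force: [0.1, -0.2, 1.8]
grip_width: 34.9
grip_force: 15.0
```

>>> drive_tool(
  series=[0,0,-0.03,0,0,0,0.3,0,0,-0.05,0,0,0,0.3,0,0,-0.05,0,0,0,0.3,0,0,0,0,0,0,0.3],
)

```text
t: 3.7
tcp_pos: [644.4, 54.6, 149.6]
eef_rot: [0.005, 0.682, 0.731, 0.004]
force: [0.9, 0.3, 1.1]
grip_width: 35.0
grip_force: 15.0
```

```bash
python3 - <<'E'
from h import *
print(manip.state()['grip_width'],manip.state()['grip_force'])
plan([489,-221,140],74)
E
```

```text
35.01095470648736 14.999933782964945
from [644.4  54.6 149.6] yaw 94.0 tilt 0.76 n 7
[-0.0377, -0.0249, 0.0014] wz 0.0499
[-0.0389, -0.023, 0.0014] wz 0.0499
[-0.04, -0.021, 0.0014] wz 0.0499
[-0.041, -0.019, 0.0014] wz 0.0499
[-0.0419, -0.0169, 0.0014] wz 0.0499
[-0.0427, -0.0148, 0.0014] wz 0.0499
[-0.0434, -0.0127, 0.0014] wz 0.0499
```

>>> drive_tool(
  series=[-0.038,-0.025,0,0,0,0.05,0.3,-0.039,-0.023,0,0,0,0.05,0.3,-0.04,-0.021,0,0,0,0.05,0.3,-0.041,-0.019,0,0,0,0.05,0.3,-0.042,-0.017,0,0,0,0.05,0.3,-0.043,-0.015,0,0,0,0.05,0.3,-0.043,-0.013,0,0,0,0.05,0.3,0,0,0,0,0,0,0.3],
)

```text
t: 4.5
tcp_pos: [480.5, -225.1, 141.5]
eef_rot: [0.0, 0.801, 0.599, -0.001]
force: [-0.2, 0.5, -0.4]
grip_width: 35.0
grip_force: 15.0
```

>>> drive_tool(
  series=[0,0,0.03,0,0,0,0.3,0,0,0,0,0,0,0.3],
)

```text
t: 4.7
tcp_pos: [480.8, -219.6, 109.2]
eef_rot: [-0.003, 0.799, 0.601, -0.001]
force: [0.0, 0.3, -0.8]
grip_width: 35.0
grip_force: 15.0
```

```bash
python3 - <<'E'
from h import *
c=cap('top','top3'); d=cap('scene','scene3')
a=c['pixels'][150:290,340:480]; 
P=np.array([489,-221,70.]); M=np.linalg.inv(d['cam_to_world'])@np.r_[P,1]; q=M[:3]*[1,-1,-1]; uv=d['K']@(q/q[2]); print(uv)
u,v=[int(x) for x in uv[:2]]; u=min(max(u,60),580);v=min(max(v,60),340)
b=d['pixels'][v-60:v+60,u-60:u+60]
cv2.imwrite('pics/s3.png',np.hstack([cv2.resize(a,(500,500),interpolation=cv2.INTER_CUBIC),cv2.resize(b,(300,500))]))
plan([489,-221,73],74)
E
```

```text
[395.18640832 197.08897964   1.        ]
from [ 482.6 -220.   111.5] yaw 74.0 tilt 0.15 n 1
[0.0008, 0.0064, 0.0385] wz 0.0001
```

View pics/s3.png

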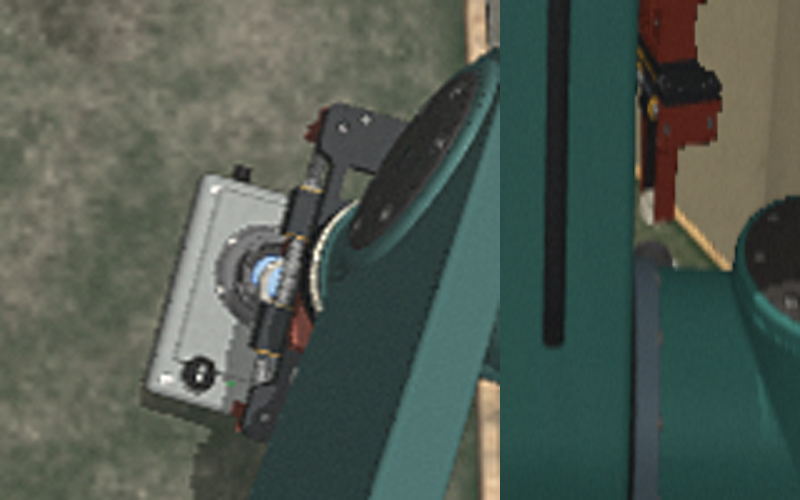

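The left half shows the lens at about (268,275), partly under the gripper; the right half shows only the spacer's edge near (650,205). I align over the mouth and go down to just above it.

>>> drive_tool(
  series=[0.001,0.007,0.03,0,0,0,0.3,0,0,0,0,0,0,0.3,0,0,0,0,0,0,0.3],
)

```text
t: 5.1
tcp_pos: [490.1, -221.4, 82.5]
eef_rot: [-0.001, 0.798, 0.602, -0.0]
force: [-0.4, -0.1, -0.0]
grip_width: 35.2
grip_force: 15.0
```

```bash
python3 - <<'E'
from h import *
c=cap('top','top4')
a=c['pixels'][205:250,390:435]; 
cv2.imwrite('pics/s4.png',cv2.resize(a,(585,585),interpolation=cv2.INTER_CUBIC))
plan([489,-221,73],74)
E
```

```text
from [ 490.5 -221.8   82.9] yaw 74.0 tilt 0.02 n 1
[0.0004, -0.0016, 0.0099] wz 0.0002
```

View pics/s4.png

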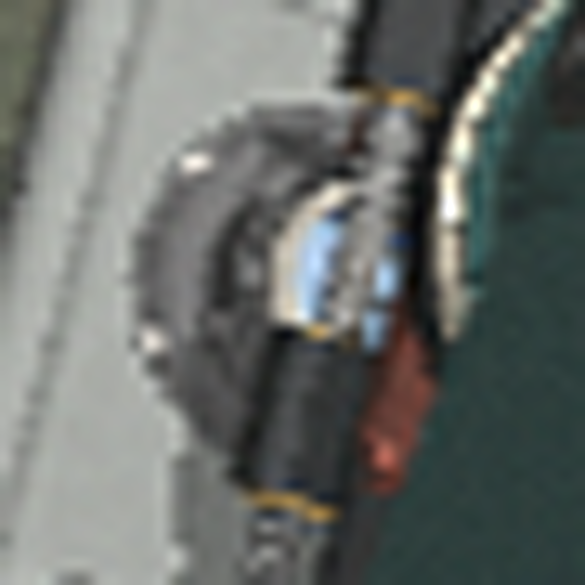

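The crop shows the spacer's left outer edge at about (270,280) and the mouth's left edge near x=220.

```bash
python3 - <<'E'
from h import *
c=cap('top')
for n,uv,z in(('spacer left',(390+270/13-.46,205+280/13-.46),88),('spacer in-left',(390+300/13-.46,205+270/13-.46),88),('mouthL old',(407.04,227.2),70),('mouthL now',(390+218/13-.46,227),70),('mouthR old',(395+440/14-.46,227),70),('mouthTop',(416.5,208+150/14-.46),70),('mouthBot',(416.5,208+400/14-.46),70),('lensL',(395+216/14-.46,227),51),('lensR',(395+384/14-.46,227),51)):
    print(n,plane(c,[uv],z).round(1))
E
```

```text
spacer left [[ 491.1 -202.2   88. ]]
spacer in-left [[ 492.8 -207.3   88. ]]
mouthL old [[ 489.1 -198.6   70. ]]
mouthL now [[ 489.5 -197.    70. ]]
mouthR old [[ 489.7 -241.    70. ]]
mouthTop [[ 509.2 -220.1   70. ]]
mouthBot [[ 469.3 -219.4   70. ]]
lensL [[ 490.  -209.2   51. ]]
lensR [[ 490.1 -236.6   51. ]]
```

>>> drive_tool(
  series=[0.0005,-0.001,0.005,0,0,0,0.3,0,0,0.002,0,0,0,0.3,0,0,0.002,0,0,0,0.3,0,0,0.001,0,0,0,0.3,0,0,0.001,0,0,0,0.3,0,0,0,0,0,0,0.3],
)

```text
t: 5.8
tcp_pos: [489.2, -221.6, 70.9]
eef_rot: [-0.0, 0.799, 0.602, -0.0]
force: [-1.2, -0.7, 0.4]
grip_width: 34.8
grip_force: 15.0
```

```bash
python3 - <<'E'
from h import *
s=manip.state();print(s['force'],s['moment'])
plan([489.5,-221,71],74)
E
```

```text
[-1.2270223  -0.73202582  0.36309581] [-0.08341618  0.07858003 -0.01450081]
from [ 489.2 -221.6   70.9] yaw 74.0 tilt 0.01 n 1
[0.0006, 0.0002, -0.0001] wz -0.0007
```

>>> drive_tool(
  series=[0,0,0,0,0,0,0.5,0,0,0,0,0,0,0.55,0,0,0,0,0,0,0.6,0,0,-0.03,0,0,0,0.6,0,0,-0.04,0,0,0,0.7,0.03,0,0,0,0,0,0.7,0.05,0,0,0,0,0,0.7,0,0,0,0,0,0,0.7],
)

```text
t: 6.6
tcp_pos: [512.0, -140.0, 141.4]
eef_rot: [-0.001, 0.798, 0.603, 0.001]
force: [0.4, -0.7, 0.1]
grip_width: 61.6
grip_force: 0.0
```

```bash
python3 - <<'E'
from h import *
c=cap('top','top5')
a=c['pixels'][200:250,390:440]; 
cv2.imwrite('pics/s5.png',cv2.resize(a,(400,400),interpolation=cv2.INTER_CUBIC))
plan([481,63,110],94)
E
```

```text
from [ 511.6 -142.1  141.2] yaw 74.2 tilt 0.03 n 5
[0.0378, -0.0171, 0.0062] wz -0.0692
[0.0389, -0.0144, 0.0062] wz -0.0692
[0.0398, -0.0117, 0.0062] wz -0.0692
[0.0405, -0.0089, 0.0062] wz -0.0692
[0.041, -0.0061, 0.0062] wz -0.0692
```

View pics/s5.png

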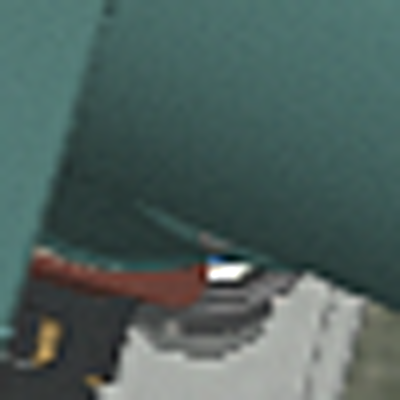

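The view is mostly the arm; the bit of white at (230,270) is the spacer in the bore. I go to the filter and check the barrel from there.

>>> drive_tool(
  series=[0.038,-0.017,0.006,0,0,-0.069,0.55,0.039,-0.014,0.006,0,0,-0.069,0.55,0.04,-0.012,0.006,0,0,-0.069,0.55,0.041,-0.009,0.006,0,0,-0.069,0.55,0.041,-0.006,0.006,0,0,-0.069,0.55,0,0,0,0,0,0,0.55],
)

```text
t: 7.25
tcp_pos: [479.9, 64.5, 110.1]
eef_rot: [-0.001, 0.682, 0.731, -0.001]
force: [0.1, -0.8, -0.2]
grip_width: 48.1
grip_force: 0.0
```

```bash
python3 - <<'E'
from h import *
c=cap('top','top6')
a=c['pixels'][208:250,395:440]
hsv=cv2.cvtColor(c['pixels'],cv2.COLOR_BGR2HSV)
m=cv2.inRange(hsv,(0,0,190),(180,60,255)); m[:,:400]=0;m[:,432:]=0;m[:214]=0;m[243:]=0
for k in cv2.findContours(m,cv2.RETR_EXTERNAL,cv2.CHAIN_APPROX_NONE)[0]:
    if cv2.contourArea(k)>5: (u,v),r=cv2.minEnclosingCircle(k); print(u,v,r,plane(c,[(u,v)],63).round(1))
cv2.imwrite('pics/s6.png',cv2.resize(a,None,fx=8,fy=8,interpolation=cv2.INTER_CUBIC))
plan([481,63,60],94)
E
```

```text
416.5 226.5 7.905794143676758 [[ 490.9 -221.4   63. ]]
from [481.   62.6 110.5] yaw 93.9 tilt 0.08 n 2
[0.0002, 0.0, 0.0253] wz -0.0008
[0.0002, 0.0, 0.0253] wz -0.0008
```

View pics/s6.png

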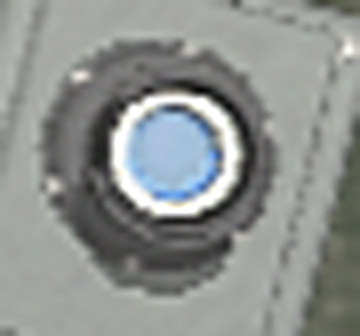

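The spacer lies flat in the bore, centred at crop (175,152), which is about (490.9,-221.4). Now the filter.

>>> drive_tool(
  series=[0,0,0.04,0,0,0,0.55,0,0,0.04,0,0,0,0.55,0,0,0.0175,0,0,0,0.55,0,0,0,0,0,0,0.55,0,0,0,0,0,0,0.3,0,0,0,0,0,0,0.3,0,0,0,0,0,0,0.3,0,0,0,0,0,0,0.3],
)

```text
t: 8.1
tcp_pos: [483.0, 61.4, 14.6]
eef_rot: [0.001, 0.684, 0.73, 0.001]
force: [-0.1, -1.1, 3.3]
grip_width: 34.0
grip_force: 15.0
```

>>> drive_tool(
  series=[0,0,-0.03,0,0,0,0.3,0,0,-0.05,0,0,0,0.3,0,0,-0.05,0,0,0,0.3,0,0,0,0,0,0,0.3],
)

```text
t: 8.5
tcp_pos: [486.7, 61.8, 150.1]
eef_rot: [0.005, 0.684, 0.73, 0.004]
force: [-0.1, -0.0, -0.2]
grip_width: 33.8
grip_force: 15.0
```

```bash
python3 - <<'E'
from h import *
print(manip.state()['grip_width'])
plan([490,-221,130],74)
E
```

```text
33.83487467570843
from [486.7  61.8 150.1] yaw 93.7 tilt 0.73 n 6
[-0.0471, -0.0025, 0.0034] wz 0.0574
[-0.0471, 0.0002, 0.0034] wz 0.0574
[-0.047, 0.0029, 0.0034] wz 0.0574
[-0.0468, 0.0056, 0.0034] wz 0.0574
[-0.0464, 0.0082, 0.0034] wz 0.0574
[-0.0459, 0.0109, 0.0034] wz 0.0574
```

>>> drive_tool(
  series=[-0.047,-0.002,0.003,0,0,0.057,0.3,-0.047,0,0.003,0,0,0.057,0.3,-0.047,0.003,0.003,0,0,0.057,0.3,-0.047,0.006,0.003,0,0,0.057,0.3,-0.046,0.008,0.003,0,0,0.057,0.3,-0.046,0.011,0.003,0,0,0.057,0.3,0,0,0.01,0,0,0,0.3,0,0,0,0,0,0,0.3],
)

```text
t: 9.3
tcp_pos: [484.8, -220.9, 114.1]
eef_rot: [-0.001, 0.799, 0.602, -0.0]
force: [-0.7, 0.5, -0.5]
grip_width: 34.0
grip_force: 15.0
```

```bash
python3 - <<'E'
from h import *
print(manip.state()['grip_width'])
plan([490,-221.3,88],74)
E
```

```text
33.97424528781654
from [ 484.8 -220.9  114.1] yaw 74.0 tilt 0.18 n 1
[0.0011, 0.0051, 0.0261] wz 0.0003
```

>>> drive_tool(
  series=[0.001,0.005,0.02,0,0,0,0.3,0,0,0.004,0,0,0,0.3,0,0,0,0,0,0,0.3,0,0,0,0,0,0,0.3],
)

```text
t: 9.7
tcp_pos: [491.1, -220.1, 91.8]
eef_rot: [-0.0, 0.797, 0.603, -0.0]
force: [0.0, 0.0, -0.3]
grip_width: 33.8
grip_force: 15.0
```

```bash
python3 - <<'E'
from h import *
c=cap('top','top7'); im=c['pixels']
hsv=cv2.cvtColor(im,cv2.COLOR_BGR2HSV)
m=cv2.inRange(hsv,(5,120,80),(22,255,255)); m[:,:395]=0;m[:,440:]=0;m[:205]=0;m[250:]=0
for k in cv2.findContours(m,cv2.RETR_EXTERNAL,cv2.CHAIN_APPROX_NONE)[0]: print(cv2.boundingRect(k),cv2.contourArea(k))
cv2.imwrite('pics/s7.png',cv2.resize(im[205:250,390:435],(585,585),interpolation=cv2.INTER_CUBIC))
plan([490,-221.3,78],74)
E
```

```text
(414, 243, 2, 1) 0.0
(411, 242, 1, 1) 0.0
(419, 234, 4, 7) 0.0
(420, 233, 1, 1) 0.0
(422, 232, 1, 1) 0.0
(418, 222, 4, 9) 6.0
(411, 219, 6, 10) 24.5
(423, 212, 1, 1) 0.0
(418, 211, 2, 1) 0.0
from [ 491.4 -220.5   92.1] yaw 74.2 tilt 0.02 n 1
[-0.0011, -0.0011, 0.0141] wz 0.0035
```

View pics/s7.png

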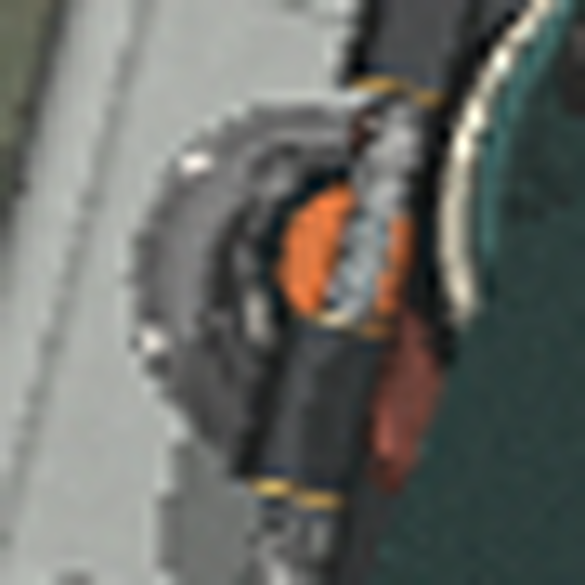

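The orange glass shows its left edge at about (278,260), more to the left than the gripper's centre suggests. I fit its arc to get the offset.

```bash
python3 - <<'E'
from h import *
from scipy.optimize import least_squares
c=cap('top')
def prep(f,x0,y0,w,h):
    im=cv2.imread(f)[y0:y0+h,x0:x0+w].astype(np.float32); g=cv2.resize(im[:,:,2]-im[:,:,0],None,fx=8,fy=8,interpolation=cv2.INTER_CUBIC)
    m=(g>70).astype(np.uint8); k=max(cv2.findContours(m,cv2.RETR_EXTERNAL,cv2.CHAIN_APPROX_NONE)[0],key=cv2.contourArea).reshape(-1,2)
    return (k+.5)/8-.5+[x0,y0]
a=prep('pics/top0.png',280,218,26,26); P=plane(c,a,16.5)[:,:2]; (u,r)=cv2.minEnclosingCircle(P.astype(np.float32)); print('start',u,r, P.mean(0))
R=np.sqrt(cv2.contourArea(P.astype(np.float32))/np.pi); print('R',R)
b=prep('pics/top7.png',405,212,20,22); 
k=b[(b[:,0]<414)]; print(k.min(0),k.max(0))
Q=plane(c,k,94.5)[:,:2]
f=least_squares(lambda p:np.hypot(*(Q-p).T)-R,[491,-218],loss='soft_l1',f_scale=.5); print('now',f.x,np.abs(f.fun).mean(),'tcp',manip.state()['tcp_pos'])
E
```

```text
start (481.14227294921875, 62.960262298583984) 15.626684188842773 [481.12753461  63.13869437]
R 15.046348660171372
[411.0625 219.6875] [413.9375 228.6875]
now [ 493.62189098 -218.13391311] 0.40121547304341826 tcp [ 491.51556284 -220.78566232   92.19074937]
```

>>> drive_tool(
  series=[-0.0025,-0.001,0.008,0,0,0,0.3,0,0,0.003,0,0,0,0.3,0,0,0.002,0,0,0,0.3,0,0,0.002,0,0,0,0.3,0,0,0,0,0,0,0.3],
)

```text
t: 10.3
tcp_pos: [489.4, -223.3, 76.1]
eef_rot: [-0.0, 0.798, 0.603, -0.0]
force: [0.1, -0.9, -0.2]
grip_width: 33.6
grip_force: 15.0
```

```bash
python3 - <<'E'
from h import *
s=manip.state();print(s['force'],s['moment'])
plan([490,-223,73],74)
E
```

```text
[ 0.12031315 -0.87950859 -0.19602373] [-0.00070859 -0.01425399  0.00173419]
from [ 489.4 -223.3   76.1] yaw 74.1 tilt 0.04 n 1
[0.0005, 0.0005, 0.0031] wz 0.0021
```

>>> drive_tool(
  series=[0,0,0.002,0,0,0,0.3,0,0,0.001,0,0,0,0.3,0,0,0.001,0,0,0,0.3,0,0,0,0,0,0,0.3],
)

```text
t: 10.7
tcp_pos: [489.6, -223.4, 72.4]
eef_rot: [-0.0, 0.798, 0.603, -0.0]
force: [0.2, -0.9, -0.5]
grip_width: 33.7
grip_force: 15.0
```

>>> drive_tool(
  series=[0,0,0,0,0,0,0.45,0,0,0,0,0,0,0.5,0,0,0,0,0,0,0.6,0,0,-0.03,0,0,0,0.6,0,0,-0.04,0,0,0,1,0.03,0,0,0,0,0,1,0.05,0,0,0,0,0,1,0,0,0,0,0,0,1],
)

```text
t: 11.5
tcp_pos: [512.1, -141.9, 142.9]
eef_rot: [-0.001, 0.797, 0.604, 0.001]
force: [-1.2, 0.3, -0.7]
grip_width: 81.1
grip_force: 0.0
```

```bash
python3 - <<'E'
from h import *
c=cap('top'); im=cv2.imread('pics/top0.png')
# ring precise: bright contour upsampled
x0,y0=262,180; g=cv2.resize(im[y0:y0+38,x0:x0+60].min(2),None,fx=8,fy=8,interpolation=cv2.INTER_CUBIC)
k=max(cv2.findContours((g>130).astype(np.uint8),cv2.RETR_EXTERNAL,cv2.CHAIN_APPROX_NONE)[0],key=cv2.contourArea).reshape(-1,2)
k=(k+.5)/8-.5+[x0,y0]
P=plane(c,k,18.5)[:,:2]; C=np.array([558,66.]); d=P-C; r=np.hypot(*d.T)
e1=P[(r>40)&(d[:,1]>0)].mean(0); e2=P[(r>40)&(d[:,1]<0)].mean(0); v=e1-e2; print(e1,e2,'mid',(e1+e2)/2,'ang',np.rad2deg(np.arctan2(v[1],v[0])),np.linalg.norm(v))
B=plane(c,k,23.5)[:,:2]; rb=np.hypot(*(B-C).T); B=B[rb<33]; A=np.c_[2*B,np.ones(len(B))]; s=np.linalg.lstsq(A,(B**2).sum(1),rcond=None)[0]; print('body',s[:2],np.sqrt(s[2]+s[:2]@s[:2]))
plan([558,66,110],94)
E
```

```text
[554.66988285 113.46089519] [561.31664108  17.80808871] mid [557.99326196  65.63449195] ang 93.97500097149492 95.88346459256327
body [557.99739337  65.60939341] 30.17796473787433
from [ 511.8 -144.1  142.7] yaw 74.4 tilt 0.03 n 5
[0.043, -0.0024, 0.0065] wz -0.0686
[0.043, 0.0005, 0.0065] wz -0.0686
[0.0429, 0.0035, 0.0065] wz -0.0686
[0.0425, 0.0064, 0.0065] wz -0.0686
[0.042, 0.0093, 0.0065] wz -0.0686
```

>>> drive_tool(
  series=[0.043,-0.002,0.006,0,0,-0.069,1,0.043,0.001,0.007,0,0,-0.069,1,0.043,0.003,0.006,0,0,-0.069,1,0.042,0.006,0.007,0,0,-0.069,1,0.042,0.009,0.006,0,0,-0.068,1,0,0,0,0,0,0,1,0,0,0,0,0,0,1],
)

```text
t: 12.25
tcp_pos: [558.0, 62.7, 110.1]
eef_rot: [-0.0, 0.683, 0.731, -0.001]
force: [0.5, 0.5, 1.7]
grip_width: 87.6
grip_force: 0.0
```

```bash
python3 - <<'E'
from h import *
c=cap('top','top8'); im=c['pixels']; R=15.05
x0,y0=405,214
I=im[y0:y0+26,x0:x0+26].astype(np.float32); g=cv2.resize(I[:,:,2]-I[:,:,0],None,fx=8,fy=8,interpolation=cv2.INTER_CUBIC)
k=max(cv2.findContours((g>70).astype(np.uint8),cv2.RETR_EXTERNAL,cv2.CHAIN_APPROX_NONE)[0],key=cv2.contourArea)
P=plane(c,(k.reshape(-1,2)+.5)/8-.5+[x0,y0],72.5)[:,:2]; print('filter',P.min(0),P.max(0),cv2.fitEllipse(P.astype(np.float32)))
plan([558,65.6,60],94)
E
```

```text
filter [ 476.636544   -236.70157653] [ 506.15090552 -205.97801439] ((491.3139343261719, -221.2740478515625), (29.29194450378418, 30.75411605834961), 178.198486328125)
from [557.9  61.9 110.3] yaw 93.8 tilt 0.05 n 2
[0.0018, 0.0002, 0.0251] wz -0.0016
[0.0018, 0.0002, 0.0251] wz -0.0016
```

>>> drive_tool(
  series=[0.0035,0,0.04,0,0,-0.003,1,0,0,0.04,0,0,0,1,0,0,0.018,0,0,0,1,0,0,0,0,0,0,1,0,0,0,0,0,0,0.6,0,0,0,0,0,0,0.6,0,0,0,0,0,0,0.6,0,0,0,0,0,0,0.6],
  squeeze=25,
)

```text
t: 13.1
tcp_pos: [558.5, 66.3, 13.6]
eef_rot: [0.001, 0.682, 0.731, 0.001]
force: [-0.4, -0.6, 0.6]
grip_width: 59.1
grip_force: 2.1
```

>>> drive_tool(
  series=[0,0,-0.03,0,0,0,0.6,0,0,-0.05,0,0,0,0.6,0,0,-0.05,0,0,0,0.6,0,0,0,0,0,0,0.6,0,0,0,0,0,0,0.6],
)

```text
t: 13.6
tcp_pos: [558.8, 66.6, 144.2]
eef_rot: [0.001, 0.682, 0.732, 0.001]
force: [0.4, 0.8, -1.3]
grip_width: 59.2
grip_force: 25.0
```

```bash
python3 - <<'E'
from h import *
print(manip.state()['grip_width'])
plan([490,-221.5,150],73.5)
E
```

```text
59.233351122280666
from [558.8  66.6 144.2] yaw 94.0 tilt 0.22 n 6
[-0.0471, -0.0148, -0.001] wz 0.0597
[-0.0479, -0.012, -0.001] wz 0.0597
[-0.0485, -0.0091, -0.001] wz 0.0597
[-0.049, -0.0062, -0.001] wz 0.0597
[-0.0493, -0.0033, -0.001] wz 0.0597
[-0.0494, -0.0003, -0.001] wz 0.0597
```

>>> drive_tool(
  series=[-0.047,-0.015,0,0,0,0.06,0.6,-0.048,-0.012,0,0,0,0.06,0.6,-0.048,-0.009,0,0,0,0.06,0.6,-0.049,-0.006,0,0,0,0.06,0.6,-0.049,-0.003,0,0,0,0.06,0.6,-0.049,0,0,0,0,0.06,0.6,0,0,0.03,0,0,0,0.6,0,0,0,0,0,0,0.6],
)

```text
t: 14.4
tcp_pos: [485.4, -219.9, 108.2]
eef_rot: [-0.004, 0.803, 0.596, -0.002]
force: [-0.4, 1.2, -0.6]
grip_width: 59.2
grip_force: 25.0
```

```bash
python3 - <<'E'
from h import *
print(manip.state()['grip_width'])
plan([490,-221.5,88],73.5)
E
```

```text
59.22444951057989
from [ 485.4 -219.9  108.2] yaw 73.2 tilt 0.53 n 1
[-0.0002, 0.0049, 0.0202] wz -0.0051
```

>>> drive_tool(
  series=[0,0.004,0.014,0,0,-0.005,0.6,0,0,0,0,0,0,0.6,0,0,0,0,0,0,0.6],
)

```text
t: 14.7
tcp_pos: [493.5, -220.6, 98.2]
eef_rot: [-0.001, 0.8, 0.6, -0.0]
force: [-0.0, 0.2, -0.8]
grip_width: 59.4
grip_force: 25.0
```

```bash
python3 - <<'E'
from h import *
c=cap('top','top9')
a=c['pixels'][200:255,375:435]; cv2.imwrite('pics/s9.png',cv2.resize(a,(600,550),interpolation=cv2.INTER_CUBIC))
plan([490,-221.5,80],73.5)
E
```

```text
from [ 493.8 -220.8   98.7] yaw 73.8 tilt 0.01 n 1
[-0.0017, -0.0034, 0.0187] wz 0.0048
```

View pics/s9.png

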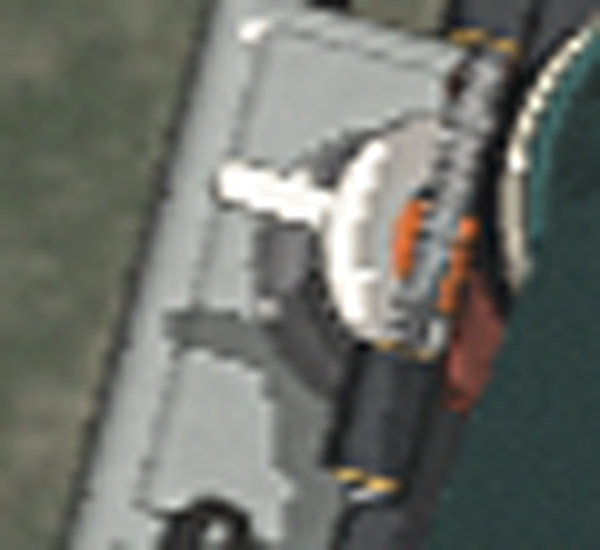

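The ring is held level, with its ear tip at crop (217,187) and the skirt's left edge at (328,240).

```bash
python3 - <<'E'
from h import *
c=cap('top')
f=lambda x,y,z: plane(c,[(375+x/10-.45,200+y/10-.45)],z)[0].round(1)
t=f(217,187,102);e=f(328,240,106); a=np.deg2rad(73.8); D=np.array([np.cos(a),np.sin(a)])
root=f(325,203,103); v=(t-root)[:2]
print(t,t[:2]-54*D,e,e[1]-30,'eardir',np.rad2deg(np.arctan2(v[1],v[0])), manip.state()['tcp_pos'])
E
```

```text
[ 507.5 -169.1  102. ] [ 492.43448027 -220.95585903] [ 496.1 -192.1  106. ] -222.1 eardir 81.62697332521766 [ 493.92277522 -221.06385347   98.94587515]
```

>>> drive_tool(
  series=[-0.001,-0.0035,0.01,0,0,0.003,0.6,0,0,0.008,0,0,0,0.6,0,0,0,0,0,0,0.6,0,0,0.002,0,0,0,0.6,0,0,0.002,0,0,0,0.6,0,0,0,0,0,0,0.6],
)

```text
t: 15.4
tcp_pos: [489.7, -221.7, 76.3]
eef_rot: [-0.0, 0.801, 0.598, -0.0]
force: [0.3, 0.1, -2.0]
grip_width: 59.3
grip_force: 25.0
```

```bash
python3 - <<'E'
from h import *
s=manip.state();print(s['force'],s['moment'])
plan([490.3,-221,70],73.5)
E
```

```text
[ 0.30672525  0.07053362 -2.00534596] [-0.05999589 -0.00153279  0.0471155 ]
from [ 489.7 -221.7   76.3] yaw 73.5 tilt 0.02 n 1
[0.0009, 0.0004, 0.0063] wz -0.0001
```

>>> drive_tool(
  series=[0.0005,0.0005,0.002,0,0,0,0.6,0,0,0.002,0,0,0,0.6,0,0,0,0,0,0,0.6],
)

```text
t: 15.7
tcp_pos: [490.2, -221.3, 72.3]
eef_rot: [-0.0, 0.801, 0.598, -0.0]
force: [0.2, -1.3, -1.4]
grip_width: 58.9
grip_force: 25.0
```

Already below the rim by a few mm without force; on down.

>>> drive_tool(
  series=[0,0,0.002,0,0,0,0.6,0,0,0.002,0,0,0,0.6,0,0,0,0,0,0,0.6],
)

```text
t: 16.0
tcp_pos: [490.1, -221.3, 68.2]
eef_rot: [-0.0, 0.801, 0.598, -0.0]
force: [-0.4, 0.0, -0.3]
grip_width: 59.3
grip_force: 25.0
```

>>> drive_tool(
  series=[0,0,0.001,0,0,0,0.6,0,0,0.001,0,0,0,0.6,0,0,0,0,0,0,0.6],
)

```text
t: 16.3
tcp_pos: [490.2, -221.3, 66.3]
eef_rot: [-0.0, 0.801, 0.598, -0.0]
force: [-0.2, 1.1, -0.8]
grip_width: 59.1
grip_force: 25.0
```

>>> drive_tool(
  series=[0,0,0,0,0,0,0.75,0,0,0,0,0,0,0.75,0,0,0,0,0,0,0.75,0,0,0,0,0,0,0.6,0,0,0,0,0,0,0.6,0,0,0,0,0,0,0.6],
)

```text
t: 16.9
tcp_pos: [490.4, -221.4, 66.5]
eef_rot: [0.0, 0.801, 0.598, 0.0]
force: [-0.1, -0.0, -0.0]
grip_width: 58.9
grip_force: 25.0
```

>>> drive_tool(
  series=[0,0,0,0,0,0.06,0.6,0,0,0.0002,0,0,0.1,0.6,0,0,0.0002,0,0,0.1,0.6,0,0,0,0,0,0,0.6],
)

```text
t: 17.3
tcp_pos: [490.4, -221.4, 66.2]
eef_rot: [0.0, 0.872, 0.489, 0.0]
force: [-1.0, -0.0, 0.9]
grip_width: 58.6
grip_force: 25.0
```

```bash
python3 - <<'E'
from h import *
s=manip.state();print(s['force'],s['moment'],yawx(),s['tcp_pos'],s['grip_width'],s['joint_pos'][5])
E
```

```text
[-1.0236408  -0.04468852  0.93449545] [-0.03067496 -0.00986941 -0.0038454 ] 58.5510834931659 [ 490.35653376 -221.44460986   66.15057183] 58.56059578798159 -0.003799333784917191
```

Turning freely; continue, following the ramp down.

>>> drive_tool(
  series=[0,0,0.0002,0,0,0.12,0.6,0,0,0.0002,0,0,0.12,0.6,0,0,0.0003,0,0,0.12,0.6,0,0,0,0,0,0,0.6],
)

```text
t: 17.7
tcp_pos: [490.5, -221.5, 65.6]
eef_rot: [0.0, 0.945, 0.326, 0.0]
force: [-0.0, -0.3, 1.3]
grip_width: 58.8
grip_force: 25.0
```

```bash
python3 - <<'E'
from h import *
s=manip.state();print(s['force'],s['moment'],yawx(),s['tcp_pos'])
E
```

```text
[-0.00386625 -0.28082081  1.3322351 ] [ 0.00086684  0.07730439 -0.03179136] 38.0508916395345 [ 490.45121666 -221.48168518   65.55351234]
```

>>> drive_tool(
  series=[0,0,0.0002,0,0,0.12,0.6,0,0,0.0002,0,0,0.12,0.6,0,0,0.0003,0,0,0.12,0.6,0,0,0,0,0,0,0.6],
)

```text
t: 18.1
tcp_pos: [490.5, -221.6, 64.9]
eef_rot: [0.0, 0.988, 0.152, 0.0]
force: [-0.4, -0.5, 3.7]
grip_width: 59.0
grip_force: 25.0
```

```bash
python3 - <<'E'
from h import *
s=manip.state();print(s['force'],s['moment'],yawx(),s['tcp_pos'])
E
```

```text
[-0.43880208 -0.47801893  3.68062228] [-0.03815595  0.13246096 -0.12706711] 17.543551057876048 [ 490.50542413 -221.57264554   64.94276507]
```

>>> drive_tool(
  series=[0,0,0.0003,0,0,0.12,0.6,0,0,0.0003,0,0,0.12,0.6,0,0,0.0001,0,0,0.12,0.6,0,0,0,0,0,0.12,0.6,0,0,0,0,0,0,0.6],
)

```text
t: 18.6
tcp_pos: [490.5, -221.6, 64.3]
eef_rot: [0.0, 0.996, -0.086, 0.0]
force: [-1.1, 0.4, 4.7]
grip_width: 59.1
grip_force: 25.0
```

>>> drive_tool(
  series=[0,0,0,0,0,0.06,0.6,0,0,0,0,0,0.04,0.6,0,0,0,0,0,0.04,0.6,0,0,0,0,0,0,0.6],
)

```text
t: 19.0
tcp_pos: [490.3, -222.2, 64.3]
eef_rot: [0.001, 0.988, -0.154, 0.0]
force: [-2.9, -3.1, 5.1]
grip_width: 59.3
grip_force: 25.0
```

```bash
python3 - <<'E'
from h import *
s=manip.state();print(s['force'],s['moment'],yawx(),s['tcp_pos'])
E
```

```text
[-2.9443242  -3.14728288  5.1348592 ] [-0.64468298  0.49010341  0.22726554] -17.76285113096907 [ 490.31583685 -222.18912931   64.29168616]
```

I've now viewed 11 pictures, one over the limit of 10, so I'll check the rest by numbers only. Now I release and back off.

>>> drive_tool(
  series=[0,0,0,0,0,0,0.8,0,0,0,0,0,0,1,0,0,0,0,0,0,1,0,0,0,0,0,0,1,0,0,-0.03,0,0,0,1,0,0,-0.05,0,0,0,1,0,0,-0.05,0,0,0,1,0,0,0,0,0,0,1],
)

```text
t: 19.8
tcp_pos: [494.5, -223.6, 200.5]
eef_rot: [0.002, 0.988, -0.157, 0.006]
force: [0.4, -1.5, 0.0]
grip_width: 88.0
grip_force: 0.0
```

```bash
python3 - <<'E'
from h import *
s=manip.state();print(s['force'],s['grip_width'])
plan([420,60,200],-17)
E
```

```text
[ 0.43992455 -1.51469205  0.0273638 ] 88.00833620821705
from [ 494.5 -223.6  200.5] yaw -18.1 tilt 0.7 n 6
[-0.0265, -0.0411, 0.0001] wz -0.0033
[-0.0264, -0.0412, 0.0001] wz -0.0033
[-0.0262, -0.0412, 0.0001] wz -0.0033
[-0.0261, -0.0413, 0.0001] wz -0.0033
[-0.026, -0.0414, 0.0001] wz -0.0033
[-0.0258, -0.0415, 0.0001] wz -0.0033
```

>>> drive_tool(
  series=[-0.02,-0.041,0,0,0,0,1,-0.02,-0.041,0,0,0,0,1,-0.02,-0.041,0,0,0,0,1,-0.02,-0.041,0,0,0,0,1,-0.02,-0.041,0,0,0,0,1,-0.02,-0.041,0,0,0,0,1,0,0,0,0,0,0,1],
)

```text
t: 20.5
tcp_pos: [450.8, 54.4, 193.2]
eef_rot: [-0.001, 0.988, -0.155, -0.001]
force: [0.2, -0.0, 0.2]
grip_width: 88.3
grip_force: 0.0
```

```bash
python3 - <<'E'
from h import *
print(manip.state()['tcp_pos'])
c=cap('top','top10'); im=c['pixels']; x0,y0=385,195
g=cv2.resize(im[y0:y0+65,x0:x0+65].min(2),None,fx=8,fy=8,interpolation=cv2.INTER_CUBIC)
for th in(170,200,215):
    k=max(cv2.findContours((g>th).astype(np.uint8),cv2.RETR_EXTERNAL,cv2.CHAIN_APPROX_NONE)[0],key=cv2.contourArea).reshape(-1,2)
    k=(k+.5)/8-.5+[x0,y0]
    P=plane(c,k,69)[:,:2]; C=np.array([491,-221.5]); d=P-C; r=np.hypot(*d.T)
    try:
        f=P[(r>40)&(r<58)]; e1=f[f[:,0]>491].mean(0); e2=f[f[:,0]<491].mean(0); v=e1-e2
        print(th,len(k),e1,e2,'mid',(e1+e2)/2,np.rad2deg(np.arctan2(v[1],v[0])),np.linalg.norm(v))
        B=plane(c,k,73.5)[:,:2]; B=B[np.hypot(*(B-C).T)<34]; A=np.c_[2*B,np.ones(len(B))]; s=np.linalg.lstsq(A,(B**2).sum(1),rcond=None)[0]; print('body',s[:2],np.sqrt(s[2]+s[:2]@s[:2]))
    except Exception as e: print(th,len(k),e)
E
```

```text
[450.84686495  54.39252331 193.24715027]
170 757 [ 536.3570776  -236.66928302] [nan nan] mid [nan nan] nan nan
body [ 491.59818357 -223.32377434] 29.85242726248103
200 744 [ 536.19878198 -236.39853382] [nan nan] mid [nan nan] nan nan
body [ 491.57506371 -222.981079  ] 29.145112532064395
215 745 [ 536.14780526 -236.27265645] [nan nan] mid [nan nan] nan nan
body [ 491.56193851 -222.89352255] 28.76797968905896<stdin>:10: RuntimeWarning: Mean of empty slice.
  ret = um.true_divide(
```

```bash
python3 -c "
from station import manip
print(manip.job_done())"
```

```text
the job is handed in; nothing more can be done
None
```

I put the spacer, filter and retaining ring in, screwed the ring round to its stop (measured ear angle about -17°, viewer about -16.5°; the other ear wasn't picked up in that last image), released everything, and handed the job in at about 20.5 s; no verdict came back, and I viewed 11 pictures, one over the limit of 10.

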